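Turn the sample carousel to the code reader and press the read key

ROBOT

A 6-joint arm with a two-finger parallel gripper is mounted at the origin on the work surface. World frame = base frame: x ahead of the robot, y to its left, z up, the work surface at z = 0. Lengths are in m, angles in rad, forces in N, time in s.
With the tool pointing down it reaches from about 0.35 to 0.725 m from the base axis. Payload 6 kg.
Tool frame: the origin (TCP) lies between the finger pads; the fingertips stand 17 mm ahead of it and the grasp point (between the pads) lies 2 mm behind it (tip_extent is the distance from the TCP to the fingertips, in m); z points along the fingers, y is the line along which they close (so a half turn about z gives the same grasp; the last joint's range is limited). The gripper opens to 85 mm and grips with 20 to 120 N. Pads are 22 mm wide; open, the fingers measure 114 mm over their backs; the gripper's body (76 mm by 85 mm) begins 54 mm behind the grasp point. The pads swing forward as they close: fully open they stand 13 mm farther back than shut.
Start: joints at [-0.968, 0.04, 0.085, 0, -1.615, -0.334], TCP at [0.159, -0.578, 0.248] pointing down, gripper open.
Joint ranges: [-2.56, 2.56], [-1.29, 2.01], [-1.08, 1.49], [-3.29, 1.98], [-2.81, -0.18], [-2.99, 2.99]. Speed limits (rad/s): [2.57, 2.57, 3.01, 3.14, 3.14, 3.14].

INTERFACE

Orientations are given as a unit quaternion [w, x, y, z].
In Python, from cell import * gives the robot as it stands.
- The arm moves only by the tool play_rows, never from a script. Its argument "targets" is a list of rows, each a list of 3 entries, a list of its own where there are three numbers: the shift along the tool's x, y, z in units of 25 mm (1.0 is 25 mm), then the turn, a rotation vector about the tool's x, y, z in units of 5 degrees (1.0 is 5 degrees), then the finger opening in mm, from 0 to 85.4. In form: [[[x, y, z], [wx, wy, wz], hand], ...]. A call has 1 to 12 rows; each row shifts and turns the commanded pose from where the row before left it, along the tool's axes as they then stand; what a row does not reach is not made up. A row lasts 1/12 s, in which the tool goes at most 41.7 mm and 7.16 degrees, less where a joint would pass 70% of its speed; a pose out of reach is approached as far as the arm can. A call is refused whole if a number of a shift passes 1 or a number of a turn 1, either way. A call with a gripper value outside its range is refused whole. The fingers move at their own pace and stop on an object; "force" is the grip in N (left out, the last holds). Time passes only in rows, so rows that do not move let the fingers close. It gives the time, the measured TCP pose, the force, the opening and the grip force at its end, in the units of the state.
- get_state(): the state, without advancing time (a new reading comes with each control period).
- get_image(name): name is "side" or "top" or "wrist"; returns the picture (384x512x3 uint8, blue, green, red); there is no depth.
- calibration(name): a dict with "fx", "fy", "cx", "cy" (pixels), "rvec" (rotation vector, rad) and "tvec" (3), from world to camera coordinates, as OpenCV has them; the wrist camera has in their place "T_tool_cam" (4x4, takes a point from camera to tool coordinates, whose origin is the TCP and whose axes are the flange's). Camera axes: x right, y down, z forward; pixel columns grow to the right and rows downward; lengths in m; the calibration is good to about 2 mm. The wrist camera is an equidistant fisheye: a pixel r from the principal point sees the ray r / f radians off the axis. A picture is of the moment at which its call begins: read the wrist's pose just before it. calibration takes no time and is no camera call.
- close_job(): hands the job in; it is judged then, once.
The state is a dict: "clock": time; "joints": joint angles; "joint_velocities": joint speeds; "effort": joint torques, N m; "tool_pos": TCP position; "tool_rot": TCP orientation; "force": force on the tool from outside, world axes, zero at the start; "ft_torque": the same for the moment, N m; "width": finger opening in m; "finger_force": force on a finger pad.
Only numpy, scipy, OpenCV 4.12 (cv2) and the standard library are available. Lean on these libraries where they do the work, as an engineer would, in place of code of your own. Each camera call takes 0.05 s, during which the arm holds its last target. There are 200 camera calls.

TASK

With a fingertip, gently push the arms of the sample carousel round until the one tall tube stands squarely in front of the code reader's window, and let it come to rest there. Then press the read key on the key box all the way down with the fingertip and let it spring back. Do not grip the carousel, do not touch or lift any of the tubes, leave everything else on the bench where it is, and do not press the key before the tall tube is in place.

Things in the scene. Friction and masses are not known exactly. Their poses are not given: they have to be found in the camera images.
- carousel: the fixed grey foot (200 mm across, 16 mm high) of the sample carousel; origin on the table on the carousel's vertical turning axis, z up; x points at one of the six cups when joint rotor reads 0
- rotor (a joint): turn of the ivory carousel on its foot in rad, 0 at the start, positive anticlockwise from above; turns freely past a full turn either way with 0.12 N m of friction (about 1 N at the arms), stays where left. Solid hub of 58 mm radius, top 78 mm high; six cups (25 mm across, rims 70 mm high) every 60 degrees on a circle of 70 mm radius, tubes in four of them, feet 28 mm above the table
- spoke_tip (a point): outer end of one of the carousel's six plain aluminium push arms, on its centre line, 165 mm from the axis, 64 mm above the table; the other five lie at 60 degree steps. The arms are level, 12 mm wide, 58 to 70 mm above the table, and stand out between the cups; beyond 100 mm from the axis the space between and under them is free down to the table
- tall_tube: the one tall capped tube in the carousel: 125 mm tall (top 153 mm above the table; the short ones reach 113 mm), 16 mm across, clear barrel, paper label, purple cap 18 mm across like all the others; origin at the centre of its foot, on the carousel's 70 mm circle; turns with the carousel
- short_tube_a: one of three short capped tubes standing in cups of the carousel: 85 mm tall, 16 mm across, cap 18 mm; origin at the centre of its foot, z up. Leave alone
- short_tube_b: one of three short capped tubes standing in cups of the carousel: 85 mm tall, 16 mm across, cap 18 mm; origin at the centre of its foot, z up. Leave alone
- short_tube_c: one of three short capped tubes standing in cups of the carousel: 85 mm tall, 16 mm across, cap 18 mm; origin at the centre of its foot, z up. Leave alone
- read_spot (a point): spot in front of the code reader's window where a tube is read: 70 mm from the carousel's axis, 90 mm above the table, on the far side. The fixed reader stands beyond it on the same bearing: its ivory head (46 mm wide, 94 to 130 mm high) reaches in over the arms to 102 mm from the axis; its post and foot stand 185 to 245 mm from the axis. The arms pass under the head
- read_key (a joint): travel of the round grey read key, 0 up, 0.006 m fully down, springs back; about 4 N presses it fully
- read_key_top (a point): centre of the top of the read key (32 mm across) on its ivory key box (110 x 100 x 36 mm, fixed), which stands to the left or the right of the carousel; it is pressed straight down
- rack_tube_a: a short capped tube (85 mm) standing in the side rack, not in the carousel; origin at its foot. Bystander
- rack_tube_b: a short capped tube (85 mm) standing in the side rack, not in the carousel; origin at its foot. Bystander
- reagent_bottle: amber bottle, 60 mm across, 130 mm tall, origin under its centre. Bystander
- specimen_jar: white lidded jar, 64 mm across, 70 mm tall, origin under its centre. Bystander
- petri_dish: flat dish, 60 mm across, 16 mm high, origin under its centre. Bystander
- counter_clicker: black hand-held counter, 60 x 45 x 28 mm, lying flat, origin under its centre. Bystander
- label_block: block of paper labels, 75 x 75 x 35 mm, origin under its centre. Bystander
Things that resemble listed ones, but are neither listed nor needed, are in the scene too. Leave any green look-alike of the part that bears read_spot alone.

How it is judged:
On the way, in this order (a step that is already met when the one before it is completed fails the run):
1. the tall tube is at rest in front of the reader's window (within 8 mm) (horizontal distance between tall_tube and read_spot below 0.008 m and velocity of joint rotor between -0.1 and 0.1 rad/s), for 0.3 s.
2. the read key is pressed down (over 4.5 mm of its 6 mm) (value of joint read_key above 0.0045 m and horizontal distance between tall_tube and read_spot below 0.008 m), for 0.05 s.
At the end, for the whole second after the job is handed in: The tall tube's foot is within 8 mm (level distance) of the read spot, the carousel is at rest (under 0.1 rad/s), all four of its tubes still stand seated in their cups (foot within 8 mm of its seat, tilt under 0.2 rad), and the read key is up again (under 2 mm) (all of step 1 and height (world z) of each of tall_tube, short_tube_a, short_tube_b, short_tube_c below 0.036 m and angle between each of tall_tube, short_tube_a, short_tube_b, short_tube_c's own z axis and vertical below 0.2 rad and value of joint read_key below 0.002 m); the robot touches nothing.
It fails at once if the read key is pressed while the tall tube is not in front of the window (value of joint read_key above 0.0045 m and not (horizontal distance between tall_tube and read_spot below 0.008 m)).
It fails at once if a tube is lifted or tipped (not (height (world z) of tall_tube below 0.036 m) or not (angle between tall_tube's own z axis and vertical below 0.2 rad) or not (height (world z) of short_tube_a below 0.036 m) or not (angle between short_tube_a's own z axis and vertical below 0.2 rad) or not (height (world z) of short_tube_b below 0.036 m) or not (angle between short_tube_b's own z axis and vertical below 0.2 rad) or not (height (world z) of short_tube_c below 0.036 m) or not (angle between short_tube_c's own z axis and vertical below 0.2 rad) or distance of any of rack_tube_a, rack_tube_b from where it was at the start of the episode above 0.02 m).
It fails at once if a tube is touched by the robot with more than 1.5 N (contact force between any of the fingers, the arm and tall_tube above 1.5 N or contact force between any of the fingers, the arm and short_tube_a above 1.5 N or contact force between any of the fingers, the arm and short_tube_b above 1.5 N or contact force between any of the fingers, the arm and short_tube_c above 1.5 N or contact force between any of the fingers, the arm and rack_tube_a above 1.5 N or contact force between any of the fingers, the arm and rack_tube_b above 1.5 N).
It fails at once if the carousel is gripped or shoved with more than 20 N (contact force between the fingers and carousel above 20 N).
It fails at once if a bystander is moved by more than 20 mm (distance of any of reagent_bottle, specimen_jar, petri_dish, counter_clicker, label_block from where it was at the start of the episode above 0.02 m).
It also fails if it takes over 72 s, if anything falls off the work surface, if the arm or the gripper's body presses on something with over 40 N, if the wrist force passes 120 N, or if a joint passes its speed limit or range.

## Working session

There is one attempt and no reset: what is moved stays moved. The work goes in short steps, Python scripts to look and compute and a tool call to move; the robot and the scene stay as the last step left them, time stands still between calls to the robot, and variables do not carry over. Pictures are saved under pics/ and viewed, at most 10 in all, crops included, and the job is handed in when it is done.

Besides the shell and the picture viewer there is one more tool, called after "Emit:" by a JSON object that holds its "op" and its "data", one argument or row to a line. play_rows: Moves the arm, as the interface text tells. Its arguments: {"type":"object","properties":{"targets":{"type":"array"},"force":{"type":"number"}},"required":["targets"]}

```bash
mkdir -p pics; cat > h.py <<'E'
from cell import *
import numpy as np, cv2
from scipy.spatial.transform import Rotation as R
def ray(name,u,v):
    c=calibration(name); Rm=R.from_rotvec(np.ravel(c["rvec"])).as_matrix(); t=np.ravel(c["tvec"])
    d=Rm.T@np.array([(u-c["cx"])/c["fx"],(v-c["cy"])/c["fy"],1]); return -Rm.T@t,d
def onz(name,u,v,z):
    o,d=ray(name,u,v); return o+d*(z-o[2])/d[2]
def proj(name,p):
    c=calibration(name); K=np.array([[c["fx"],0,c["cx"]],[0,c["fy"],c["cy"]],[0,0,1.]])
    return cv2.projectPoints(np.atleast_2d(p).astype(float),np.float64(c["rvec"]).ravel(),np.float64(c["tvec"]).ravel(),K,None)[0].reshape(-1,2)
E
python3 - <<'E'
from h import *
for n in("top","side"):
    im=get_image(n); cv2.imwrite(f"pics/{n}0.png",im)
    cv2.imwrite(f"pics/{n}0b.png",cv2.resize(im,(800,600),interpolation=cv2.INTER_CUBIC))
    print(n,ray(n,256,192))
s=get_state();print(s["tool_pos"],s["tool_rot"],s["clock"])
E
```

```text
top (array([ 0.27383364, -0.04775921,  1.52322933]), array([ 0.08764226, -0.01670261, -0.99601456]))
side (array([0.20475986, 0.8788742 , 0.88729601]), array([ 0.16917538, -0.754752  , -0.63384783]))
[ 0.1593474  -0.578168    0.24734316] [-1.73644962e-04 -1.33998897e-01  9.90981135e-01  8.09788005e-04] 0.1
```

View pics/top0b.png

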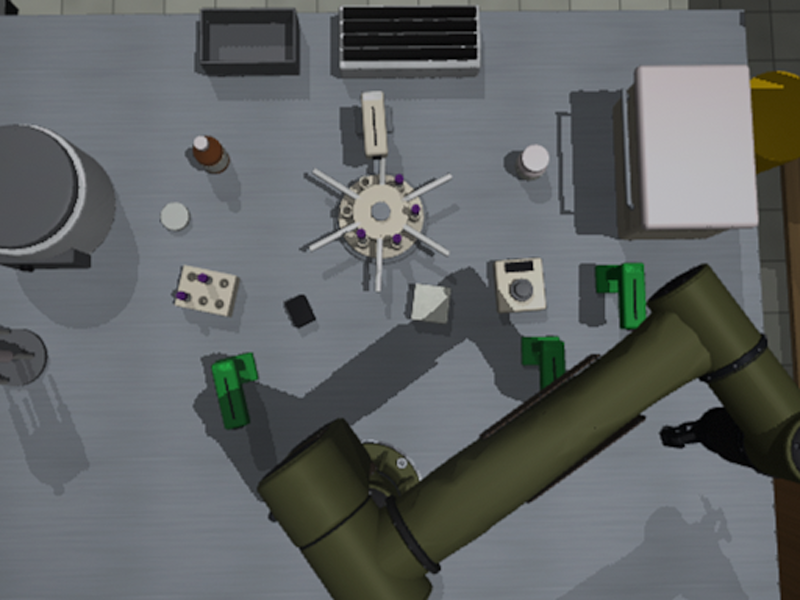

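View pics/side0b.png

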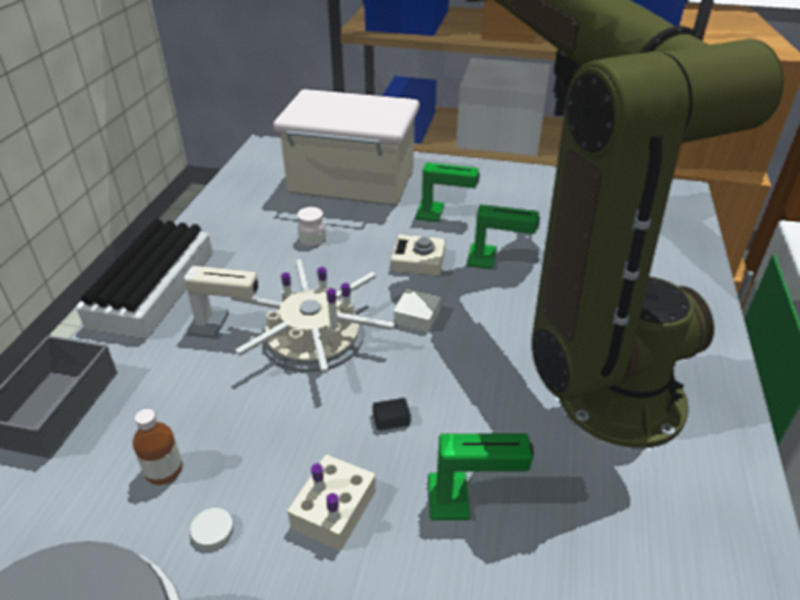

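The ivory reader is at top (375,125), the carousel hub at (380,211), and the key box at (520,287) with its key at (520,290). The green look-alikes are at (235,390), (545,360) and (630,295). The four carousel caps in the top view are at (399,180), (416,211), (361,234) and (397,240). I'll triangulate them to find the tall one.

```bash
python3 - <<'E'
from h import *
caps={}
for n in("top","side"):
    im=cv2.imread(f"pics/{n}0.png"); hsv=cv2.cvtColor(im,cv2.COLOR_BGR2HSV)
    m=cv2.inRange(hsv,(125,70,30),(165,255,255))
    k,l,st,c=cv2.connectedComponentsWithStats(m)
    caps[n]=[c[i] for i in range(1,k) if st[i,4]>8]
    print(n,[(c[i].round(1),st[i,4]) for i in range(1,k) if st[i,4]>8])
for a in caps["top"]:
    for b in caps["side"]:
        o1,d1=ray("top",*a);o2,d2=ray("side",*b)
        d1/=np.linalg.norm(d1);d2/=np.linalg.norm(d2)
        s=np.linalg.lstsq(np.c_[d1,-d2],o2-o1,rcond=None)[0]
        p,q=o1+s[0]*d1,o2+s[1]*d2
        if np.linalg.norm(p-q)<.006 and .05<p[2]<.2: print(a.round(1),b.round(1),((p+q)/2).round(4),np.linalg.norm(p-q).round(4))
print("hub",onz("top",380*.64,211*.64,.078))
tips={}
for u,v in[(314,172),(451,177),(449,252),(378,290),(309,248)]: print("tip",onz("top",u*.64,v*.64,.067).round(4))
print("key",onz("top",520*.64,290*.64,.04)); print("reader",onz("top",374*.64,125*.64,.13),onz("top",376*.64,156*.64,.13),onz("top",372*.64,94*.64,.13))
im=cv2.imread("pics/top0.png")[95:215,180:360]; a=cv2.resize(im,(800,533),interpolation=cv2.INTER_CUBIC); cv2.imwrite("pics/c1.png",a)
im=cv2.imread("pics/side0.png")[150:250,110:260]; a=cv2.resize(im,(800,533),interpolation=cv2.INTER_CUBIC); cv2.imwrite("pics/c2.png",a)
E
```

```text
top [(array([255. , 114.1]), np.int32(30)), (array([265.6, 133.6]), np.int32(25)), (array([230.7, 149.3]), np.int32(29)), (array([253.8, 152.3]), np.int32(25)), (array([129.5, 177.6]), np.int32(30)), (array([115.7, 188.9]), np.int32(32))]
side [(array([205.8, 174.3]), np.int32(39)), (array([182.3, 177.8]), np.int32(35)), (array([220.9, 184.7]), np.int32(36)), (array([211.7, 188.4]), np.int32(39)), (array([202.4, 301.6]), np.int32(62)), (array([212.3, 320.8]), np.int32(64))]
[255.  114.1] [182.3 177.8] [ 0.6451 -0.0725  0.1024] 0.0003
[265.6 133.6] [205.8 174.3] [ 0.582  -0.1047  0.1026] 0.001
[230.7 149.3] [211.7 188.4] [0.5265 0.0038 0.1427] 0.0
[253.8 152.3] [220.9 184.7] [ 0.5231 -0.0667  0.1021] 0.001
[129.5 177.6] [202.4 301.6] [0.4523 0.3255 0.0804] 0.0005
[115.7 188.9] [212.3 320.8] [0.4166 0.3684 0.0798] 0.001
hub [ 0.58402969 -0.0340945   0.078     ]
tip [0.6699 0.1011 0.067 ]
tip [ 0.6559 -0.1819  0.067 ]
tip [ 0.4993 -0.1742  0.067 ]
tip [ 0.4231 -0.0277  0.067 ]
tip [0.5115 0.1122 0.067 ]
key [ 0.42154833 -0.32269123  0.04      ]
reader [ 0.74676683 -0.0250149   0.13      ] [ 0.68364942 -0.02816651  0.13      ] [ 0.81038459 -0.02183831  0.13      ]
```

View pics/c1.png

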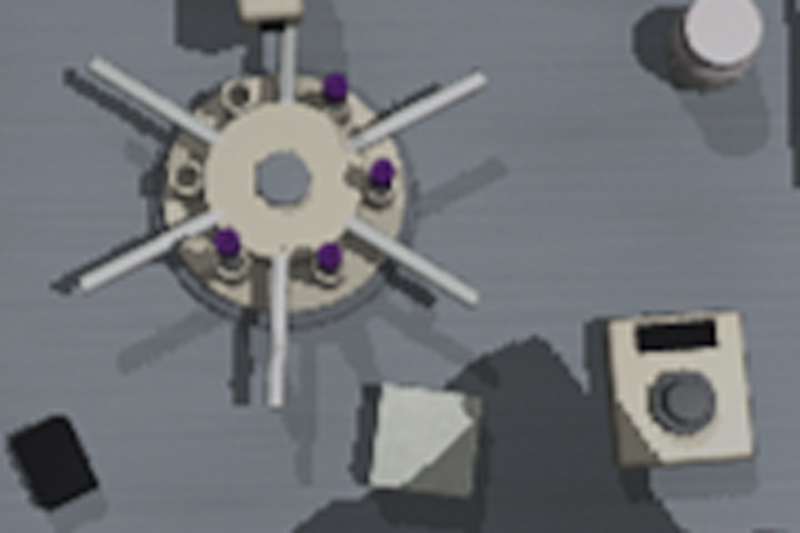

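View pics/c2.png

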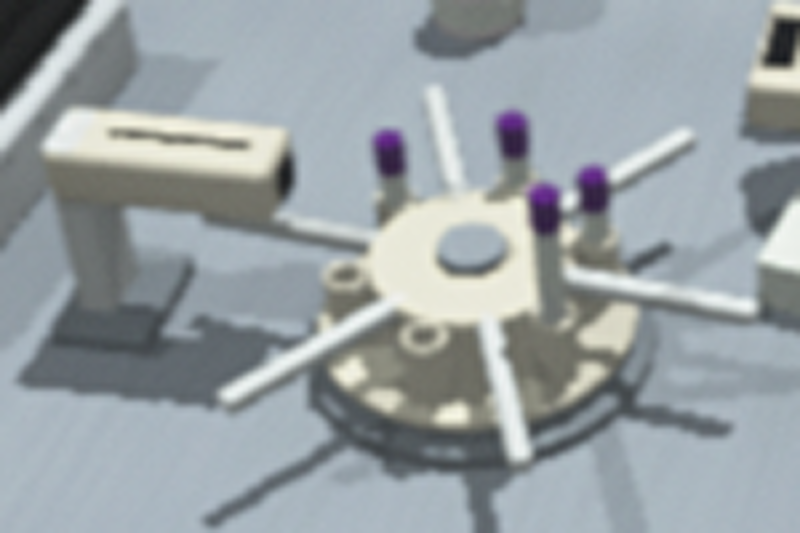

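The caps triangulate to z ≈ 0.102, 0.103 and 0.102 for the three short tubes. The one at top px (230.7,149.3) / side px (211.7,188.4) comes out at 0.143, so that is tall_tube. Both crops show it: top crop (228,242), and side crop (545,210) with a long barrel. The ivory reader has its head at crop (270,10), and the green ones are decoys.

The axis is at about (0.586,-0.034), the tall tube bears 147°, and the reader about 3.3°, so I'll turn it about 144° clockwise. The push goes on the arm at 237°, with the tool turning along the arc. First I turn the tool about 139° and shut the fingers.

Emit:
{"op": "play_rows", "data": {
  "targets": [
    [[0,0,0],[0,0,-1],0],
    [[0,0,0],[0,0,-1],0],
    [[0,0,0],[0,0,-1],0],
    [[0,0,0],[0,0,-1],0],
    [[0,0,0],[0,0,-1],0],
    [[0,0,0],[0,0,-1],0],
    [[0,0,0],[0,0,-1],0],
    [[0,0,0],[0,0,-1],0],
    [[0,0,0],[0,0,-1],0],
    [[0,0,0],[0,0,-1],0],
    [[0,0,0],[0,0,-1],0],
    [[0,0,0],[0,0,-1],0]
  ]
}}

```text
clock: 1.1
tool_pos: [0.1594, -0.5782, 0.2477]
tool_rot: [0.0, -0.613, 0.79, 0.001]
force: [0.0, 0.0, -0.0]
width: -0.0002
finger_force: 0.0
```

Emit:
{"op": "play_rows", "data": {
  "targets": [
    [[0,0,0],[0,0,-1],0],
    [[0,0,0],[0,0,-1],0],
    [[0,0,0],[0,0,-1],0],
    [[0,0,0],[0,0,-1],0],
    [[0,0,0],[0,0,-1],0],
    [[0,0,0],[0,0,-1],0],
    [[0,0,0],[0,0,-1],0],
    [[0,0,0],[0,0,-1],0],
    [[0,0,0],[0,0,-1],0],
    [[0,0,0],[0,0,-1],0],
    [[0,0,0],[0,0,-1],0],
    [[0,0,0],[0,0,-1],0]
  ]
}}

```text
clock: 2.1
tool_pos: [0.1594, -0.5783, 0.2476]
tool_rot: [-0.0, 0.926, -0.377, -0.0]
force: [-0.3, 0.2, 0.5]
width: -0.0002
finger_force: 0.0
```

Emit:
{"op": "play_rows", "data": {
  "targets": [
    [[0,0,0],[0,0,-1],0],
    [[0,0,0],[0,0,-1],0],
    [[0,0,0],[0,0,-1],0],
    [[0,0,0],[0,0,0],0],
    [[0,0,0],[0,0,0],0]
  ]
}}

```text
clock: 2.52
tool_pos: [0.1593, -0.5783, 0.2478]
tool_rot: [-0.0, 0.966, -0.257, -0.0]
force: [-0.5, 0.6, 0.6]
width: -0.0001
finger_force: 0.0
```

```bash
cat >> h.py <<'E'
C=np.array([0.5858,-0.0344])
def to(p):
    s=get_state(); q=s["tool_rot"]; r=R.from_quat([q[1],q[2],q[3],q[0]])
    x=r.as_matrix()[:,0]; e=s["tool_pos"][:2]-C
    print("t",s["clock"],"pos",np.round(s["tool_pos"],4),"yaw",np.degrees(np.arctan2(x[1],x[0])).round(2),"zax",r.as_matrix()[:,2].round(3),"f",np.round(s["force"],2),"q",np.round(s["joints"],2))
    print("polar",np.hypot(*e).round(4),(np.degrees(np.arctan2(e[1],e[0]))%360).round(2))
    if p is not None: print("shift units",(r.inv().apply(np.array(p)-s["tool_pos"])/.025).round(2))
E
python3 -c "
from h import *
a=np.radians(248);to([C[0]+.145*np.cos(a),C[1]+.145*np.sin(a),.248])"
```

```text
t 2.5167 pos [ 0.1593 -0.5783  0.2478] yaw -29.75 zax [-0.     0.001 -1.   ] f [-0.52  0.56  0.62] q [-0.97  0.04  0.08 -0.   -1.62  2.02]
polar 0.6912 231.9
shift units [  4.8  -21.61   0.  ]
```

Emit:
{"op": "play_rows", "data": {
  "targets": [
    [[0.2,-0.9,0],[0,0,0],0],
    [[0.2,-0.9,0],[0,0,0],0],
    [[0.2,-0.9,0],[0,0,0],0],
    [[0.2,-0.9,0],[0,0,0],0],
    [[0.2,-0.9,0],[0,0,0],0],
    [[0.2,-0.9,0],[0,0,0],0],
    [[0.2,-0.9,0],[0,0,0],0],
    [[0.2,-0.9,0],[0,0,0],0],
    [[0.2,-0.9,0],[0,0,0],0],
    [[0.2,-0.9,0],[0,0,0],0],
    [[0.2,-0.9,0],[0,0,0],0],
    [[0.2,-0.9,0],[0,0,0],0]
  ]
}}

```text
clock: 3.52
tool_pos: [0.3455, -0.3723, 0.2483]
tool_rot: [-0.0, 0.966, -0.257, 0.0]
force: [0.1, -0.1, -0.1]
width: 0.0001
finger_force: 0.0
```

Emit:
{"op": "play_rows", "data": {
  "targets": [
    [[0.2,-0.9,0],[0,0,0],0],
    [[0.2,-0.9,0],[0,0,0],0],
    [[0.2,-0.9,0],[0,0,0],0],
    [[0.2,-0.9,0],[0,0,0],0],
    [[0.2,-0.9,0],[0,0,0],0],
    [[0.2,-0.9,0],[0,0,0],0],
    [[0.2,-0.9,0],[0,0,0],0],
    [[0.2,-0.9,0],[0,0,0],0],
    [[0.2,-0.9,0],[0,0,0],0],
    [[0.2,-0.9,0],[0,0,0],0],
    [[0.2,-0.9,0],[0,0,-0.8],0],
    [[0.2,-0.9,0],[0,0,-0.8],0]
  ]
}}

```text
clock: 4.52
tool_pos: [0.5298, -0.1662, 0.2481]
tool_rot: [-0.0, 0.982, -0.187, -0.0]
force: [0.1, -0.4, -0.6]
width: 0.0001
finger_force: 0.0
```

Emit:
{"op": "play_rows", "data": {
  "targets": [
    [[0,0,0],[0,0,0],0],
    [[0,0,0],[0,0,0],0]
  ]
}}

```text
clock: 4.68
tool_pos: [0.5295, -0.1663, 0.2477]
tool_rot: [0.0, 0.982, -0.188, -0.001]
force: [-0.1, -0.6, 0.5]
width: -0.0002
finger_force: 0.0
```

```bash
python3 -c "
from h import *
a=np.radians(248);to([C[0]+.145*np.cos(a),C[1]+.145*np.sin(a),.065])
im=get_image('top');cv2.imwrite('pics/c3.png',cv2.resize(im[85:235,160:380],(800,545),interpolation=cv2.INTER_CUBIC))"
```

```text
t 4.6833 pos [ 0.5295 -0.1663  0.2477] yaw -21.66 zax [-0.001  0.    -1.   ] f [-0.1  -0.62  0.54] q [ 0.06 -0.08 -0.03 -0.   -1.62  1.14]
polar 0.1434 246.89
shift units [0.12 0.06 7.31]
```

View pics/c3.png

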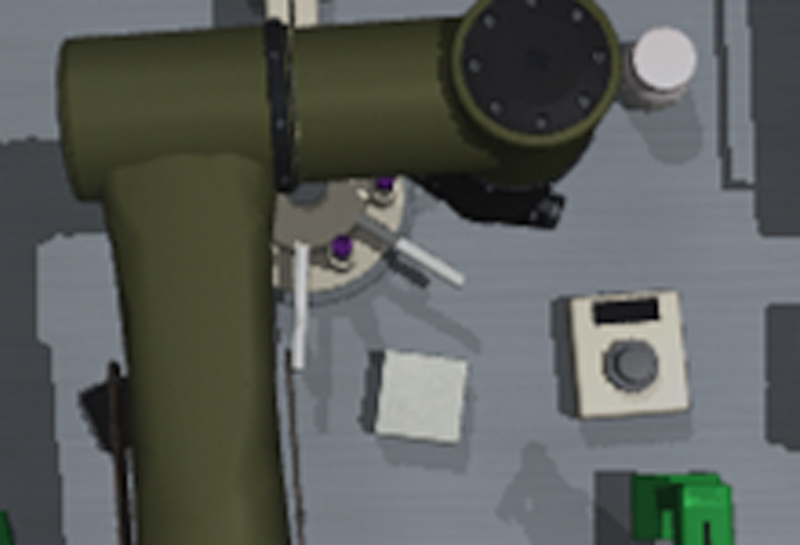

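The arm covers the left half of the carousel. The arm at 237° is clear at crop (430,260). I'll check the height of the wrist link in the side view before descending.

```bash
python3 -c "
from h import *
im=get_image('side');print(proj('side',[get_state()['tool_pos'],[.5265,.0038,.153]]))
cv2.imwrite('pics/s3.png',cv2.resize(im[60:270,90:370],(800,600),interpolation=cv2.INTER_CUBIC))"
```

```text
[[226.02110891 124.06617977]
 [211.41846959 185.46118896]]
```

View pics/s3.png

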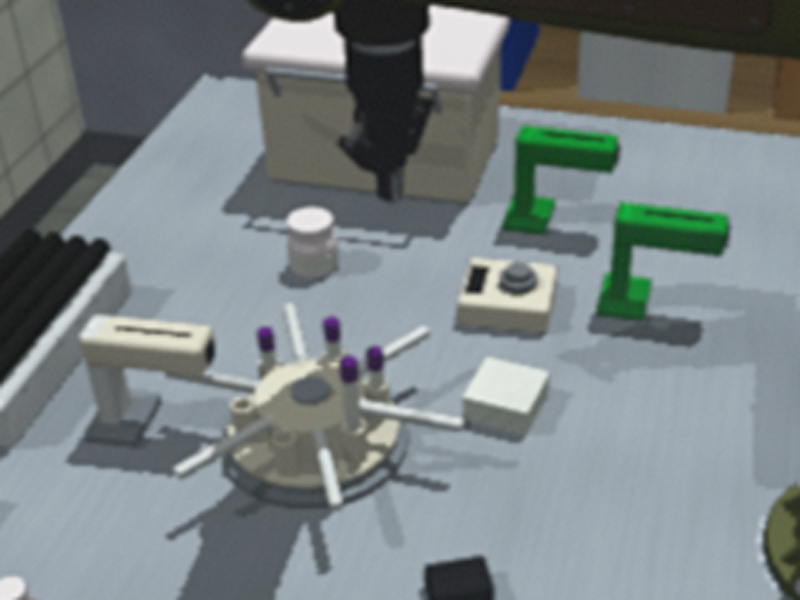

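The tool hangs freely with the fingertip at crop (390,195), and the forearm is far above the tubes. Next I check where the wrist camera sits on the tool, then descend.

```bash
python3 -c "
from h import *
print(np.round(calibration('wrist')['T_tool_cam'],3))"
```

```text
[[-0.    -0.948 -0.319  0.082]
 [ 1.    -0.     0.    -0.   ]
 [-0.    -0.319  0.948 -0.125]
 [ 0.     0.     0.     1.   ]]
```

Emit:
{"op": "play_rows", "data": {
  "targets": [
    [[0,0,1],[0,0,0],0],
    [[0,0,1],[0,0,0],0],
    [[0,0,1],[0,0,0],0],
    [[0,0,0.5],[0,0,0],0],
    [[0,0,0],[0,0,0],0]
  ]
}}

```text
clock: 5.2
tool_pos: [0.5273, -0.1675, 0.1575]
tool_rot: [0.0, 0.982, -0.188, -0.003]
force: [-0.9, -0.2, -0.1]
width: 0.0001
finger_force: 0.0
```

Emit:
{"op": "play_rows", "data": {
  "targets": [
    [[0,0,0.8],[0,0,0],0],
    [[0,0,0.8],[0,0,0],0],
    [[0,0,0.8],[0,0,0],0],
    [[0,0,0.8],[0,0,0],0],
    [[0,0,0.5],[0,0,0],0],
    [[0,0,0],[0,0,0],0]
  ]
}}

```text
clock: 5.7
tool_pos: [0.5281, -0.1673, 0.0666]
tool_rot: [0.0, 0.982, -0.188, -0.002]
force: [-1.1, -0.1, -0.5]
width: -0.0001
finger_force: 0.0
```

```bash
python3 -c "
from h import *
a=np.radians(248);to([C[0]+.145*np.cos(a),C[1]+.145*np.sin(a),.065])"
```

```text
t 5.7 pos [ 0.5281 -0.1673  0.0666] yaw -21.66 zax [-0.003  0.    -1.   ] f [-1.06 -0.1  -0.55] q [ 0.06 -0.02 -0.31 -0.   -1.28  1.14]
polar 0.1448 246.54
shift units [0.15 0.01 0.06]
```

Emit:
{"op": "play_rows", "data": {
  "targets": [
    [[-0.3,-0.008,0],[0,0,0.6],0],
    [[-0.3,-0.008,0],[0,0,0.6],0],
    [[-0.3,-0.008,0],[0,0,0.6],0],
    [[-0.3,-0.008,0],[0,0,0.6],0],
    [[-0.3,-0.008,0],[0,0,0.6],0],
    [[-0.3,-0.008,0],[0,0,0.6],0],
    [[-0.3,-0.008,0],[0,0,0.6],0],
    [[-0.3,-0.008,0],[0,0,0.6],0],
    [[-0.3,-0.008,0],[0,0,0.6],0],
    [[-0.3,-0.008,0],[0,0,0.6],0],
    [[-0.3,-0.008,0],[0,0,0.6],0],
    [[-0.3,-0.008,0],[0,0,0.6],0]
  ]
}}

```text
clock: 6.7
tool_pos: [0.4621, -0.1107, 0.071]
tool_rot: [-0.001, 0.876, -0.483, 0.002]
force: [2.2, -0.6, -0.5]
width: -0.0001
finger_force: 0.5
```

```bash
cat >> h.py <<'E'
def caps():
    im=get_image("side"); hsv=cv2.cvtColor(im,cv2.COLOR_BGR2HSV)
    m=cv2.inRange(hsv,(125,70,30),(165,255,255)); k,l,st,c=cv2.connectedComponentsWithStats(m)
    for i in range(1,k):
        if st[i,4]<8: continue
        for z in(.1025,.1427):
            e=onz("side",*c[i],z)[:2]-C
            if np.hypot(*e)<.12: print(c[i].round(1),st[i,4],"z",z,"r",np.hypot(*e).round(4),"ang",(np.degrees(np.arctan2(e[1],e[0]))%360).round(1))
    return im
E
python3 -c "
from h import *
to(None);caps()"
```

```text
t 6.7 pos [ 0.4621 -0.1107  0.071 ] yaw -57.77 zax [ 0.004 -0.    -1.   ] f [ 2.22 -0.55 -0.47] q [ 0.19 -0.26 -0.52  0.   -1.31  0.37]
polar 0.1454 211.66
[195.  174.1] 37 z 0.1025 r 0.0698 ang 293.5
[195.  174.1] 37 z 0.1427 r 0.0156 ang 296.3
[216.1 178.4] 37 z 0.1025 r 0.0705 ang 234.8
[216.1 178.4] 37 z 0.1427 r 0.0586 ang 187.8
[198.5 192.8] 40 z 0.1025 r 0.0218 ang 120.3
[198.5 192.8] 40 z 0.1427 r 0.0712 ang 114.9
[219.6 193.4] 34 z 0.1025 r 0.0716 ang 173.5
[219.6 193.4] 34 z 0.1427 r 0.1026 ang 147.9
```

Emit:
{"op": "play_rows", "data": {
  "targets": [
    [[-0.3,-0.008,0.15],[0,0,0.6],0],
    [[-0.3,-0.008,0.1],[0,0,0.6],0],
    [[-0.3,-0.008,0],[0,0,0.6],0],
    [[-0.3,-0.008,0],[0,0,0.6],0],
    [[-0.3,-0.008,0],[0,0,0.6],0],
    [[-0.3,-0.008,0],[0,0,0.6],0],
    [[-0.3,-0.008,0],[0,0,0.6],0],
    [[-0.3,-0.008,0],[0,0,0.6],0],
    [[-0.3,-0.008,0],[0,0,0.6],0],
    [[-0.3,-0.008,0],[0,0,0.6],0],
    [[-0.3,-0.008,0],[0,0,0.6],0],
    [[-0.3,-0.008,0],[0,0,0.6],0]
  ]
}}

```text
clock: 7.75
tool_pos: [0.4398, -0.0248, 0.064]
tool_rot: [0.001, -0.684, 0.73, -0.001]
force: [-0.2, -1.5, -0.5]
width: -0.0001
finger_force: 0.5
```

```bash
python3 -c "
from h import *
to(None);caps()"
```

```text
t 7.75 pos [ 0.4398 -0.0248  0.064 ] yaw -93.69 zax [ 0.002 -0.    -1.   ] f [-0.23 -1.5  -0.52] q [ 0.41 -0.36 -0.61  0.   -1.32 -0.47]
polar 0.1463 176.23
[208.4 174.9] 35 z 0.1025 r 0.0707 ang 259.4
[208.4 174.9] 35 z 0.1427 r 0.0371 ang 211.1
[221.5 186.5] 40 z 0.1025 r 0.0715 ang 199.4
[221.5 186.5] 40 z 0.1427 r 0.0869 ang 163.8
[182.8 191.7] 42 z 0.1025 r 0.0421 ang 34.6
[182.8 191.7] 42 z 0.1427 r 0.0708 ang 79.1
[209.9 201.2] 32 z 0.1025 r 0.0718 ang 139.0
[209.9 201.2] 32 z 0.1427 r 0.1157 ang 127.8
```

Emit:
{"op": "play_rows", "data": {
  "targets": [
    [[-0.3,-0.008,0],[0,0,0.6],0],
    [[-0.3,-0.008,0],[0,0,0.6],0],
    [[-0.3,-0.008,0],[0,0,0.6],0],
    [[-0.3,-0.008,0],[0,0,0.6],0],
    [[-0.3,-0.008,0],[0,0,0.6],0],
    [[-0.3,-0.008,0],[0,0,0.6],0],
    [[-0.3,-0.008,0],[0,0,0.6],0],
    [[-0.3,-0.008,0],[0,0,0.6],0],
    [[-0.3,-0.008,0],[0,0,0.6],0],
    [[-0.3,-0.008,0],[0,0,0.6],0],
    [[-0.3,-0.008,0],[0,0,0.6],0],
    [[-0.3,-0.008,0],[0,0,0.6],0]
  ]
}}

```text
clock: 8.8
tool_pos: [0.4724, 0.0576, 0.0636]
tool_rot: [0.001, -0.426, 0.905, -0.0]
force: [-0.8, 0.4, -0.3]
width: 0.0
finger_force: 0.5
```

```bash
python3 -c "
from h import *
to(None);caps()"
```

```text
t 8.8 pos [0.4724 0.0576 0.0636] yaw -129.62 zax [ 0.001  0.    -1.   ] f [-0.75  0.35 -0.31] q [ 0.55 -0.25 -0.52  0.   -1.3  -1.24]
polar 0.146 140.95
[173.  185.4] 41 z 0.1025 r 0.0729 ang 2.1
[173.  185.4] 41 z 0.1427 r 0.07 ang 44.9
[195.2 203.6] 40 z 0.1025 r 0.0684 ang 104.6
[195.2 203.6] 40 z 0.1427 r 0.1153 ang 108.1
```

Emit:
{"op": "play_rows", "data": {
  "targets": [
    [[-0.3,-0.008,0],[0,0,0.6],0],
    [[-0.3,-0.008,0],[0,0,0.6],0],
    [[-0.3,-0.008,0],[0,0,0.6],0],
    [[-0.3,-0.008,0],[0,0,0.6],0],
    [[-0.3,-0.008,0],[0,0,0.6],0],
    [[-0.3,-0.008,0],[0,0,0.6],0],
    [[-0.3,-0.008,0],[0,0,0.6],0],
    [[-0.3,-0.008,0],[0,0,0.6],0],
    [[-0.3,-0.008,0],[0,0,0.6],0],
    [[-0.3,-0.008,0],[0,0,0.6],0],
    [[-0.2,-0.004,0],[0,0,0.4],0],
    [[0,0,0],[0,0,0],0]
  ]
}}

```text
clock: 9.85
tool_pos: [0.5379, 0.102, 0.063]
tool_rot: [0.001, -0.161, 0.987, 0.0]
force: [0.3, 0.1, 0.5]
width: 0.0002
finger_force: 0.0
```

```bash
python3 -c "
from h import *
to(None);im=caps()
cv2.imwrite('pics/s5.png',cv2.resize(im[130:280,90:290],(800,600),interpolation=cv2.INTER_CUBIC))"
```

```text
t 9.85 pos [0.5379 0.102  0.063 ] yaw -161.52 zax [ 0.001  0.    -1.   ] f [0.28 0.09 0.47] q [ 0.55 -0.04 -0.34  0.   -1.27 -1.8 ]
polar 0.1446 109.34
[171.6 177.1] 46 z 0.1025 r 0.0978 ang 339.5
[171.6 177.1] 46 z 0.1427 r 0.0689 ang 12.0
[180.5 201.3] 12 z 0.1025 r 0.0707 ang 68.3
[180.5 201.3] 12 z 0.1427 r 0.1093 ang 87.2
```

View pics/s5.png

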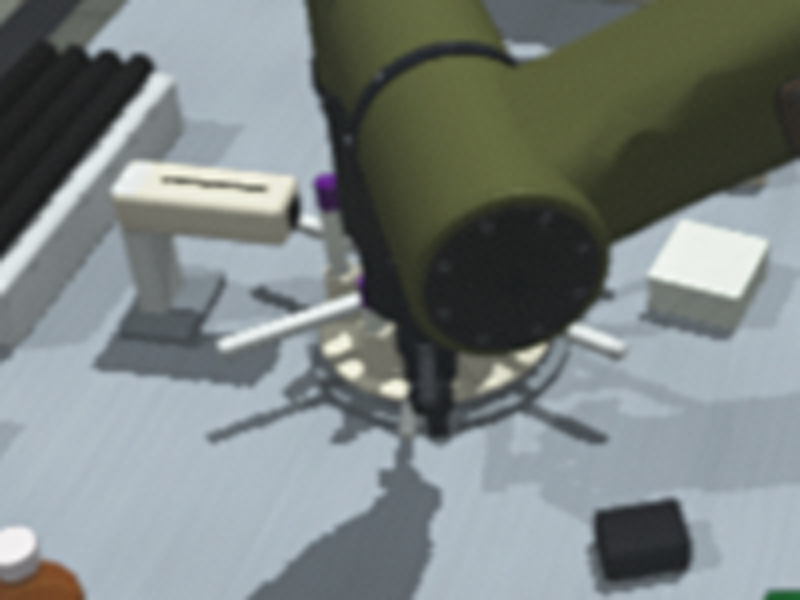

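The tall tube is at about 12°, crop (328,190), just short of the reader head. I'll refine the reader's bearing from the first top picture.

```bash
python3 - <<'E'
from h import *
im=cv2.imread("pics/top0.png"); sub=im[50:110,215:265]
hsv=cv2.cvtColor(sub,cv2.COLOR_BGR2HSV); m=cv2.inRange(hsv,(8,20,130),(35,120,255))
k,l,st,c=cv2.connectedComponentsWithStats(m)
i=1+np.argmax(st[1:,4]); print(st[i],c[i]+[215,50])
for v in range(st[i,1],st[i,1]+st[i,3],3):
    us=np.where(l[v]==i)[0]; a=onz("top",us.min()-.5+215,v+50,.13);b=onz("top",us.max()+.5+215,v+50,.13)
    mid=(a+b)[:2]/2; e=mid-C; print(mid.round(4),"w",np.round(a[1]-b[1],4),"bearing",np.degrees(np.arctan2(e[1],e[0])).round(2))
E
```

```text
[ 17  13  16  36 412] [239.49271845  81.13106796]
[ 0.8011 -0.0402] w 0.0031 bearing -1.54
[ 0.7916 -0.0214] w 0.0405 bearing 3.63
[ 0.782  -0.0228] w 0.0436 bearing 3.39
[ 0.7724 -0.0242] w 0.0405 bearing 3.12
[ 0.7628 -0.0241] w 0.0404 bearing 3.33
[ 0.7532 -0.024 ] w 0.0404 bearing 3.56
[ 0.7436 -0.0254] w 0.0435 bearing 3.26
[ 0.734  -0.0253] w 0.0435 bearing 3.52
[ 0.7244 -0.0267] w 0.0403 bearing 3.17
[ 0.7149 -0.0266] w 0.0403 bearing 3.46
[ 0.7053 -0.028 ] w 0.0434 bearing 3.05
[ 0.6958 -0.0279] w 0.0434 bearing 3.38
```

Emit:
{"op": "play_rows", "data": {
  "targets": [
    [[-0.2,-0.004,0],[0,0,0.4],0],
    [[-0.2,-0.004,0],[0,0,0.4],0],
    [[-0.2,-0.004,0],[0,0,0.4],0],
    [[-0.1,-0.002,0],[0,0,0.2],0],
    [[-0.1,-0.002,0],[0,0,0.2],0],
    [[0,0,0],[0,0,0],0],
    [[0,0,0],[0,0,0],0]
  ]
}}

```text
clock: 10.48
tool_pos: [0.5563, 0.1068, 0.0622]
tool_rot: [0.0, -0.091, 0.996, 0.0]
force: [0.1, -0.6, 0.3]
width: -0.0004
finger_force: 0.0
```

```bash
python3 -c "
from h import *
to(None);im=caps()"
```

```text
t 10.4833 pos [0.5563 0.1068 0.0622] yaw -169.54 zax [ 0.  0. -1.] f [ 0.09 -0.62  0.31] q [ 0.54  0.01 -0.29  0.   -1.27 -1.93]
polar 0.1442 101.82
```

The caps are hidden behind the wrist. I'll back off, lift and look.

Emit:
{"op": "play_rows", "data": {
  "targets": [
    [[0.5,0,0],[0,0,0],0],
    [[0.5,0,0],[0,0,0],0],
    [[0,0,-0.7],[0,0,0],0],
    [[0,0,-1],[0,0,0],0],
    [[0,0,-1],[0,0,0],0],
    [[0,0,-1],[0,0,0],0],
    [[0,0,-1],[0,0,0],0],
    [[0,0,-1],[0,0,0],0],
    [[0,0,-1],[0,0,0],0],
    [[0,0,-0.8],[0,0,0],0],
    [[0,0,0],[0,0,0],0]
  ]
}}

```text
clock: 11.45
tool_pos: [0.5329, 0.1024, 0.2551]
tool_rot: [0.004, -0.091, 0.996, 0.001]
force: [-0.3, -1.0, 1.2]
width: 0.0001
finger_force: 0.0
```

Emit:
{"op": "play_rows", "data": {
  "targets": [
    [[0.4,-0.9,0],[0,0,0],0],
    [[0.4,-0.9,0],[0,0,0],0],
    [[0.4,-0.9,0],[0,0,0],0],
    [[0.4,-0.9,0],[0,0,0],0],
    [[0.4,-0.9,0],[0,0,0],0],
    [[0.4,-0.9,0],[0,0,0],0],
    [[0.4,-0.9,0],[0,0,0],0],
    [[0.4,-0.9,0],[0,0,0],0],
    [[0.4,-0.9,0],[0,0,0],0],
    [[0.4,-0.9,0],[0,0,0],0],
    [[0.4,-0.9,0],[0,0,0],0],
    [[0.4,-0.9,0],[0,0,0],0]
  ]
}}

```text
clock: 12.45
tool_pos: [0.4617, -0.1859, 0.2493]
tool_rot: [0.0, -0.091, 0.996, 0.0]
force: [1.2, -0.5, -0.6]
width: -0.0001
finger_force: 0.0
```

Emit:
{"op": "play_rows", "data": {
  "targets": [
    [[0.4,-1,0],[0,0,0],0],
    [[0.4,-1,0],[0,0,0],0],
    [[0.4,-1,0],[0,0,0],0],
    [[0.4,-1,0],[0,0,0],0],
    [[0.4,-1,0],[0,0,0],0],
    [[0,0,0],[0,0,0],0]
  ]
}}

```text
clock: 12.95
tool_pos: [0.4343, -0.3199, 0.2487]
tool_rot: [-0.001, -0.089, 0.996, -0.0]
force: [0.1, -0.1, -0.9]
width: -0.0
finger_force: 0.0
```

```bash
python3 -c "
from h import *
im=caps();to([.4215,-.3227,.25])
t=get_image('top');hsv=cv2.cvtColor(t,cv2.COLOR_BGR2HSV)
m=cv2.inRange(hsv,(125,70,30),(165,255,255)); k,l,st,c=cv2.connectedComponentsWithStats(m)
for i in range(1,k):
  for z in (.1025,.1427):
    e=onz('top',*c[i],z)[:2]-C
    if st[i,4]>8 and np.hypot(*e)<.1: print('top',z,np.hypot(*e).round(4),np.degrees(np.arctan2(e[1],e[0])).round(2))
a=cv2.resize(t[60:210,180:380],(400,300),interpolation=cv2.INTER_CUBIC);b=cv2.resize(im[130:280,90:290],(400,300),interpolation=cv2.INTER_CUBIC)
cv2.imwrite('pics/s6.png',np.hstack([a,b]))"
```

```text
[172.2 175.3] 38 z 0.1025 r 0.1028 ang 335.1
[172.2 175.3] 38 z 0.1427 r 0.0692 ang 4.7
[220.9 190.8] 40 z 0.1025 r 0.0715 ang 183.6
[220.9 190.8] 40 z 0.1427 r 0.097 ang 154.0
[179.3 200.7] 38 z 0.1025 r 0.0708 ang 64.7
[179.3 200.7] 38 z 0.1427 r 0.1079 ang 85.1
[203.9 203. ] 42 z 0.1025 r 0.0705 ang 124.7
[203.9 203. ] 42 z 0.1427 r 0.1169 ang 119.5
t 13.0 pos [ 0.4347 -0.3184  0.2487] yaw -169.75 zax [-0.001  0.    -1.   ] f [0.39 0.24 0.43] q [-0.26 -0.12 -0.07  0.   -1.62 -1.13]
polar 0.3217 241.99
shift units [ 0.55 -0.07 -0.05]
top 0.1025 0.0829 4.48
top 0.1427 0.0717 4.73
top 0.1025 0.071 63.83
top 0.1427 0.0652 70.66
top 0.1025 0.0697 124.53
top 0.1427 0.0728 130.43
top 0.1025 0.0697 -175.39
top 0.1427 0.0766 -175.63
```

View pics/s6.png

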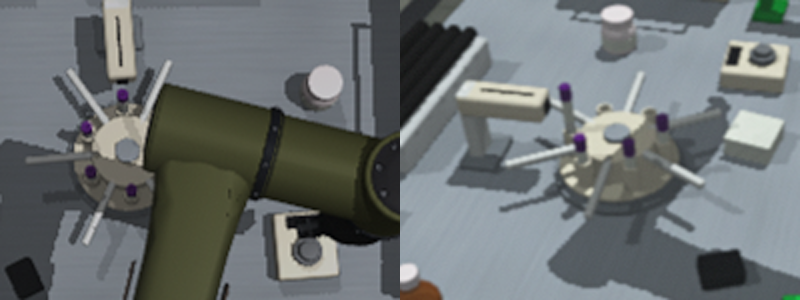

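The tall tube stands at 4.5° against the reader's 3.4°, about 1.4 mm off and at rest (left panel (122,97), directly below the head's window). Now the key.

```bash
python3 - <<'E'
from h import *
t=cv2.imread("pics/top0.png");s=cv2.imread("pics/side0.png")
cs={}
for n,im,(x0,y0,x1,y1) in(("top",t,(317,166,348,198)),("side",s,(262,148,282,164))):
    g=cv2.cvtColor(im[y0:y1,x0:x1],cv2.COLOR_BGR2GRAY); sat=cv2.cvtColor(im[y0:y1,x0:x1],cv2.COLOR_BGR2HSV)[...,1]
    m=((g>60)&(g<150)&(sat<45)).astype(np.uint8); k,l,st,c=cv2.connectedComponentsWithStats(m)
    i=1+np.argmax(st[1:,4]); print(n,st[i],c[i]+[x0,y0]); cs[n]=c[i]+[x0,y0]
o1,d1=ray("top",*cs["top"]);o2,d2=ray("side",*cs["side"])
q=np.linalg.lstsq(np.c_[d1,-d2],o2-o1,rcond=None)[0]; print(o1+q[0]*d1,o2+q[1]*d2)
p=onz("top",*cs["top"],.046); print(p); to([p[0],p[1],.075])
E
```

```text
top [  8  12  16  16 193] [332.95854922 185.09326425]
side [  2   4  14  12 116] [270.74137931 157.68103448]
[ 0.42317007 -0.32321095  0.04026318] [ 0.42218878 -0.32333503  0.04018741]
[ 0.42259236 -0.32214537  0.046     ]
t 13.05 pos [ 0.4352 -0.3174  0.2489] yaw -169.68 zax [-0.001  0.    -1.   ] f [-0.19  0.77  0.17] q [-0.26 -0.12 -0.07 -0.   -1.62 -1.13]
polar 0.3206 241.97
shift units [ 0.52 -0.1   6.96]
```

Emit:
{"op": "play_rows", "data": {
  "targets": [
    [[0.5,-0.1,0],[0,0,0],0],
    [[0,0,1],[0,0,0],0],
    [[0,0,1],[0,0,0],0],
    [[0,0,1],[0,0,0],0],
    [[0,0,1],[0,0,0],0],
    [[0,0,1],[0,0,0],0],
    [[0,0,1],[0,0,0],0],
    [[0,0,0.6],[0,0,0],0],
    [[0,0,0],[0,0,0],0],
    [[0,0,0],[0,0,0],0]
  ]
}}

```text
clock: 13.88
tool_pos: [0.4236, -0.3209, 0.0846]
tool_rot: [-0.0, -0.091, 0.996, 0.0]
force: [0.3, 0.2, 0.8]
width: 0.0001
finger_force: 0.0
```

```bash
python3 -c "
from h import *
to([.4226,-.3224,.065])"
```

```text
t 13.8833 pos [ 0.4236 -0.3209  0.0846] yaw -169.52 zax [-0.001 -0.    -1.   ] f [0.35 0.21 0.82] q [-0.27 -0.1  -0.35  0.   -1.32 -1.12]
polar 0.3293 240.48
shift units [ 0.05 -0.05  0.78]
```

Emit:
{"op": "play_rows", "data": {
  "targets": [
    [[0,0,0.2],[0,0,0],0],
    [[0,0,0.2],[0,0,0],0],
    [[0,0,0.2],[0,0,0],0],
    [[0,0,0],[0,0,0],0]
  ]
}}

```text
clock: 14.22
tool_pos: [0.4246, -0.3216, 0.0698]
tool_rot: [0.001, -0.091, 0.996, -0.0]
force: [1.6, 1.6, 3.5]
width: -0.0005
finger_force: 1.7
```

Emit:
{"op": "play_rows", "data": {
  "targets": [
    [[0,0,0.1],[0,0,0],0],
    [[0,0,0.1],[0,0,0],0],
    [[0,0,0],[0,0,0],0]
  ]
}}

```text
clock: 14.47
tool_pos: [0.4248, -0.3218, 0.0688]
tool_rot: [0.001, -0.091, 0.996, -0.001]
force: [-5.6, 8.8, 20.7]
width: -0.0002
finger_force: 10.2
```

```bash
python3 -c "
from h import *
im=get_image('side');to(None)
cv2.imwrite('pics/s7.png',cv2.resize(im[120:195,225:325],(800,600),interpolation=cv2.INTER_CUBIC))"
```

```text
t 14.5167 pos [ 0.4248 -0.3218  0.0688] yaw -169.54 zax [ 0.002 -0.002 -1.   ] f [-5.77  9.43 20.56] q [-0.27 -0.09 -0.37  0.   -1.29 -1.12]
polar 0.3294 240.73
```

View pics/s7.png

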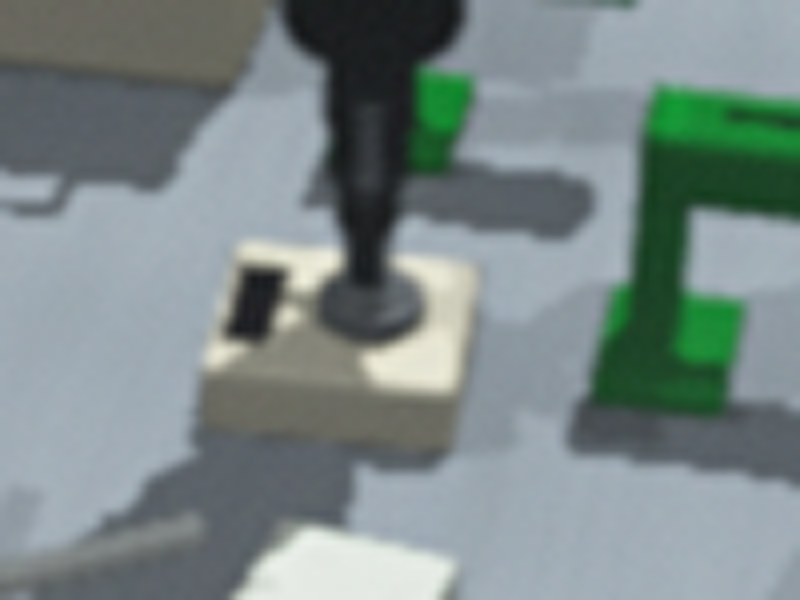

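The fingertip, at crop (370,270), sits on the middle of the key, which is down in its collar. I'll release slowly and watch the spring force to confirm it travelled.

Emit:
{"op": "play_rows", "data": {
  "targets": [
    [[0,0,-0.1],[0,0,0],0],
    [[0,0,-0.1],[0,0,0],0],
    [[0,0,0],[0,0,0],0]
  ]
}}

```text
clock: 14.77
tool_pos: [0.4246, -0.3216, 0.0707]
tool_rot: [0.001, -0.091, 0.996, -0.0]
force: [1.6, -0.2, 3.8]
width: 0.0001
finger_force: 1.5
```

Emit:
{"op": "play_rows", "data": {
  "targets": [
    [[0,0,-0.1],[0,0,0],0],
    [[0,0,0],[0,0,0],0]
  ]
}}

```text
clock: 14.93
tool_pos: [0.4241, -0.3216, 0.0724]
tool_rot: [0.0, -0.091, 0.996, -0.0]
force: [1.5, -0.5, 2.6]
width: 0.0
finger_force: 1.2
```

Emit:
{"op": "play_rows", "data": {
  "targets": [
    [[0,0,-0.1],[0,0,0],0],
    [[0,0,0],[0,0,0],0]
  ]
}}

```text
clock: 15.1
tool_pos: [0.4236, -0.3214, 0.0744]
tool_rot: [-0.0, -0.091, 0.996, 0.0]
force: [0.3, 0.1, 0.9]
width: 0.0
finger_force: 0.7
```

Emit:
{"op": "play_rows", "data": {
  "targets": [
    [[0,0,-0.1],[0,0,0],0],
    [[0,0,0],[0,0,0],0]
  ]
}}

```text
clock: 15.27
tool_pos: [0.4234, -0.3214, 0.0767]
tool_rot: [-0.001, -0.091, 0.996, 0.0]
force: [-0.4, 0.2, 0.4]
width: 0.0003
finger_force: 0.0
```

The spring force faded from about 4 N to 0 over about 6 mm, so the key went fully down and came back. Now I retreat, check and hand in.

Emit:
{"op": "play_rows", "data": {
  "targets": [
    [[0,0,-0.6],[0,0,0],0],
    [[0,0,-1],[0,0,0],0],
    [[0,0,-1],[0,0,0],0],
    [[0,0,-1],[0,0,0],0],
    [[0,0,-0.5],[0,0,0],0],
    [[0,0,0],[0,0,0],0],
    [[0,0,0],[0,0,0],0],
    [[0,0,0],[0,0,0],0]
  ]
}}

```text
clock: 15.93
tool_pos: [0.4233, -0.321, 0.1777]
tool_rot: [-0.001, -0.091, 0.996, 0.001]
force: [-0.9, -0.1, -0.5]
width: 0.0002
finger_force: 0.0
```

```bash
python3 -c "
from h import *
to(None);caps();print(close_job())"
```

```text
t 15.9333 pos [ 0.4233 -0.321   0.1777] yaw -169.61 zax [-0.002  0.002 -1.   ] f [-0.89 -0.11 -0.46] q [-0.27 -0.14 -0.22 -0.   -1.5  -1.12]
polar 0.3295 240.45
[172.2 175.2] 37 z 0.1025 r 0.1033 ang 334.8
[172.2 175.2] 37 z 0.1427 r 0.0694 ang 4.2
[220.8 190.8] 42 z 0.1025 r 0.0713 ang 183.2
[220.8 190.8] 42 z 0.1427 r 0.0971 ang 153.7
[179.3 200.7] 38 z 0.1025 r 0.0708 ang 64.7
[179.3 200.7] 38 z 0.1427 r 0.1079 ang 85.1
[203.9 203.3] 38 z 0.1025 r 0.0719 ang 124.4
[203.9 203.3] 38 z 0.1427 r 0.1183 ang 119.4
the job is handed in; nothing more can be done
None
```

The tall tube rests in front of the reader window, about 1–2 mm off by camera measurement; the read key was then pressed fully and sprang back, and the job was handed in at about 16 s (no verdict was returned).

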